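# Open the tab-locked cap of the water filter housing

## Task

Open the worktop water filter: squeeze the two side tabs of its cap together, turn the cap anticlockwise (seen from above) until you feel its stop, and lift it off without ever straining it against the housing. Then set it down gently, right way up, on the clear part of the chopping board and let go, leaving the things round about where they are.

Things in the scene. Friction and masses are not known exactly. Their poses are not given: they have to be found in the camera images.
- housing: White plastic water filter housing bolted to the worktop (cannot move): flange 96 mm across, body 82 mm across, flat shoulder 90 mm above its underside, two hose stubs at its +x side up to 70 mm from the axis, 36 to 54 mm high. Origin at the centre of its underside, z up. Cap and housing must not press on each other with more than 80 N (sum of all contacts between them).
- collar (a point): Centre of the ring-shaped collar on the housing's shoulder, at the collar's underside, 90 mm above the worktop. Collar: inside diameter 68.6 mm, outside 78 mm, 8.5 mm high, with two notches 25 mm wide at the housing's +y and -y, in which the feet of the cap's tabs are caught. Axes as the housing.
- neck (a point): Centre of the top of the housing's neck (40 mm across), 123 mm above the worktop; the cap's disc rests on its rubber gasket, which yields up to 3 mm (2 N at first, 8 N at 3 mm). Bayonet ledges on the neck, hidden by the cap, hold the cap down until it is turned anticlockwise to its end stop, or to within 4 degrees (0.07 rad) of it; then it lifts straight off. Rise of 45 mm clears the neck.
- end_stop (a point): Point on the housing's axis at the height of the two rigid end stops (21 mm off the axis; keep the turning torque on them below 0.4 N m). They stop the cap 36 to 70 degrees (0.63 to 1.22 rad) anticlockwise of its start, differently on each housing and not visible: felt as a sudden rise of the turning torque. Before that the cap turns easily (under 0.15 N m).
- cap: Loose grey plastic cap, about 94 g, seated on the housing at the start: disc 58 mm across, 36 mm high with its skirt. Origin on its axis at the underside of the skirt, 93 mm above the worktop when seated; z up. At the start its axes agree with the housing's (turning play 4 degrees either way). A rib (5 x 36 mm, 3 mm high) lies on top along y, from tab to tab; it is only a mark.
- tabs (a point): On the cap's axis 14 mm above its origin, between its two sprung tabs, which stand at the cap's +y and -y and are the place to grip: plates 20 mm wide (along x), 1 to 29.5 mm above the origin, outer faces 67 mm apart at rest, 59 mm fully squeezed. A foot at each lower end (1 to 6 mm up) reaches 3.5 mm farther out. Fingertips 8 to 16 mm above the origin bear well. Axes as the cap.
- tab_a (a joint): inward travel of the cap's +y tab in m: 0 released, 0.004 fully squeezed. Spring: 4 N at the start of the travel, 12 N at full travel. The foot clears the collar of the housing once the tab is in by 3 mm; with less, the cap is locked against turning.
- tab_b (a joint): the same for the cap's -y tab
- board: Wooden chopping board lying on the worktop, fixed: 200 mm (x) by 300 mm (y), 22 mm thick; origin at the centre of its underside. A tomato lies near its +y end; the rest is clear.
- tomato: loose tomato, 74 mm across, 69 mm high, on the board's +y end; bystander; origin at the centre of its underside
- garlic: loose garlic bulb, 60 mm across, 59 mm high, between housing and board; bystander; origin at the centre of its underside
- lemon: loose lemon, 78 x 55 x 56 mm, in front of the housing to the left; bystander; origin at the centre of its underside
- mug: loose mug, 81 mm across, 95 mm high, with a handle, left of the housing; bystander; origin at the centre of its underside
- spice_1: loose spice jar, 45 mm across, 106 mm high, behind the work; bystander; origin at the centre of its underside
- spice_2: like spice_1; the middle of the three in the row at the start
- spice_3: like spice_1; the rightmost of the three in the row at the start
Mind the look-alikes: they are no part of the job. What is shaped like the cap but red is not meant.

How it is judged:
By the outcome, as a careful person would: the job done as asked, in the order asked, and still so for the second after the job is handed in, with the robot touching nothing.
It also fails if it takes over 64 s, if anything falls off the work surface, if the arm or the gripper's body presses on something with over 40 N, if the wrist force passes 120 N, or if a joint passes its speed limit or range.

## Robot

A 6-joint arm with a two-finger parallel gripper is mounted at the origin on a cart in front of the work surface, level with it; the furniture and walls round the work are solid. World frame = base frame: x ahead of the robot, y to its left, z up, the work surface at z = 0. Lengths are in m, angles in rad, forces in N, time in s.
With the tool pointing down it reaches from about 0.275 to 0.725 m from the base axis. Payload 15.9 kg.
Tool frame: the origin (TCP) lies midway between the tips of the shut fingers; the grasp point (between the pads) lies 19 mm behind it (manip.pinch_z is the distance from the TCP to the grasp point, in m); z points along the fingers, y is the line along which they close (so a half turn about z gives the same grasp; the last joint's range is limited). The gripper opens to 85 mm and grips with 20 to 120 N. Pads are 22 mm wide; open, the fingers measure 114 mm over their backs; the gripper's body (76 mm by 85 mm) begins 54 mm behind the grasp point. The pads swing forward as they close: fully open they stand 13 mm farther back than shut.
Start: joints at [0, 0.213, -0.034, 1.323, 0, 1.571], TCP at [0.5, -0, 0.231] pointing down, gripper open.
Joint ranges: [-2.98, 2.98], [-0.74, 1.72], [-1.14, 1.35], [-2.1, 2.04], [-1.57, 1.44], [-3.14, 3.14]. Speed limits (rad/s): [1.89, 1.89, 2.39, 2.57, 3.14, 3.14].

## Interface

Orientations are given as a unit quaternion [w, x, y, z].
In Python, from plant import status, cams, manip, look_for gives the robot as it stands. The module is installed in compiled form; this text tells all that it offers.
- The arm moves only by the tool play_rows, never from a script. Its argument "moves" is a list of rows, each an object of numbers: "fingers": the opening, from -1 (shut) to 1 (fully open); "x", "y", "z": the shift along the world's x, y, z in units of 40 mm (1.0 is 40 mm); "ax", "ay", "az": the turn, a rotation vector about the world's x, y, z in units of 6 degrees (1.0 is 6 degrees). A call has 1 to 12 rows; each row is the pose to reach, as a shift and turn from the pose commanded when the call began; what a row does not reach only later rows make up. A row lasts 1/10 s, in which the tool goes at most 50 mm and 8.59 degrees, less where a joint would pass 70% of its speed; a pose out of reach is approached as far as the arm can. A call with a gripper value outside its range is refused whole. The fingers move at their own pace and stop on an object; "squeeze" is the grip in N (left out, the last holds). Time passes only in rows, so rows that repeat a pose let the fingers close. It gives the time, the measured TCP pose, the force, the opening and the grip force at its end, in the units of the state.
- status.sense(): the state, without advancing time (a new reading comes with each control period).
- cams.grab_frame(name): name is "scene" or "side" or "wrist"; returns a dict with "image" (400x640x3 uint8, red, green, blue), "fx", "fy", "cx", "cy" (pixels), "rvec" (rotation vector, rad) and "tvec" (3), from world to camera coordinates, as OpenCV has them. Camera axes: x right, y down, z forward; pixel columns grow to the right and rows downward; lengths in m; the calibration is good to about 2 mm. A picture is of the moment at which its call begins. There is no depth.
- manip.finish_job(): hands the job in; it is judged then, once.
Trained networks look in a picture, given as the dict that the camera call returned (one of the last four; its "shot" number tells which), for a name from the list of things; names that differ only in an ending like _2 or _b are one class to them, and where a whole thing is asked for, a point or a joint stands for the part that bears it (a point fixed in the world has none). Each returns a list of dicts, best first, with "conf" (0 to 1); they miss things now and then, are a little off and sometimes report something else, mostly with a low value. They report only what shows in the picture. A call takes as long as a camera call. They do not tell look-alikes from the thing itself.
- look_for(target, picture): "extent" ([left, top, right, bottom] in pixels, round what is visible of it).
The state is a dict: "t": time; "joint_positions": joint angles; "qvel": joint speeds; "joint_torque": joint torques, N m; "tool_pos": TCP position; "tcp_rot": TCP orientation; "contact_force": force on the tool from outside, world axes, zero at the start; "torque": the same for the moment, N m; "grip_width": finger opening in m; "gripper_force": force on a finger pad.
Only numpy, scipy, OpenCV 4.12 (cv2) and the standard library are available. Lean on these libraries where they do the work, as an engineer would, in place of code of your own. Each camera call takes 0.05 s, during which the arm holds its last target. There are 200 camera calls.

## Working session

There is one attempt and no reset: what is moved stays moved. The work goes in short steps, Python scripts to look and compute and a tool call to move; the robot and the scene stay as the last step left them, time stands still between calls to the robot, and variables do not carry over. Pictures are saved under pics/ and viewed, at most 12 in all, crops included, and the job is handed in when it is done.

Besides the shell and the picture viewer there is one more tool, called after "Call:" as name(argument=value, ...), one argument or row to a line, values as JSON. play_rows: Moves the arm, as the interface text tells. Its arguments: {"type":"object","properties":{"moves":{"type":"array","items":{"type":"object","properties":{"fingers":{"type":"number"},"x":{"type":"number"},"y":{"type":"number"},"z":{"type":"number"},"ax":{"type":"number"},"ay":{"type":"number"},"az":{"type":"number"}}}},"squeeze":{"type":"number"}},"required":["moves"]}

```bash
mkdir -p pics; cat > h.py <<'E'
import numpy as np, cv2
from plant import status, cams, manip, look_for
def snap(n,name):
    p=cams.grab_frame(n); cv2.imwrite('pics/'+name+'.png',p['image'][:,:,::-1]); return p
def P(p):
    R=cv2.Rodrigues(np.array(p['rvec'],float))[0]; return R,np.array(p['tvec'],float).ravel()
def proj(p,X):
    R,t=P(p); c=R@np.array(X,float)+t; return np.array([p['fx']*c[0]/c[2]+p['cx'],p['fy']*c[1]/c[2]+p['cy']])
def ray(p,u,v,z):
    R,t=P(p); o=-R.T@t; d=R.T@np.array([(u-p['cx'])/p['fx'],(v-p['cy'])/p['fy'],1]); return o+d*(z-o[2])/d[2]
E
python3 - <<'E'
from h import *
print(status.sense())
ims=[]
for n in ['scene','side']:
    p=snap(n,n+'0'); ims.append(p['image'])
    R,t=P(p); print(n,-R.T@t,p['fx'])
    for k in ['housing','cap','board','tomato','garlic','lemon','mug','spice_1']:
        print(k,[(np.round(d['extent']).tolist(),round(d['conf'],2)) for d in look_for(k,p)[:4]])
E
```

```text
{'t': 0.0, 'joint_positions': array([-2.00263815e-05,  2.13347642e-01, -3.50678924e-02,  1.32350566e+00,
       -1.95524350e-09,  1.57080936e+00]), 'qvel': array([-5.27274289e-04,  1.11079345e-04, -6.95285090e-05, -9.79501050e-04,
       -6.97816611e-04, -3.24201044e-04]), 'joint_torque': array([-1.43474466e-03, -6.86183596e+01,  4.87125492e+01,  1.75234705e-02,
       -1.83502889e-04, -7.31988712e-05]), 'tool_pos': array([ 4.99651712e-01, -1.00068329e-05,  2.30816931e-01]), 'tcp_rot': array([-3.97701924e-04,  7.07118359e-01,  7.07094980e-01, -3.97700526e-04]), 'contact_force': array([ 0.71228801, -0.64356096,  0.65994968]), 'torque': array([-0.00926968, -0.00524602, -0.02052163]), 'gripper_force': 0.0, 'grip_width': 0.0856135064890282}
scene [-0.24969243 -0.72721563  0.57403104] 442.79214816124374
housing [([268.0, 185.0, 310.0, 224.0], 0.78)]
cap [([276.0, 175.0, 293.0, 194.0], 0.77), ([247.0, 222.0, 267.0, 240.0], 0.76), ([186.0, 216.0, 193.0, 229.0], 0.43)]
board [([312.0, 227.0, 456.0, 308.0], 0.77)]
tomato []
garlic [([322.0, 222.0, 343.0, 242.0], 0.54)]
lemon [([210.0, 204.0, 229.0, 218.0], 0.87)]
mug [([319.0, 221.0, 344.0, 242.0], 0.53), ([271.0, 182.0, 310.0, 228.0], 0.22)]
spice_1 [([338.0, 177.0, 354.0, 219.0], 0.95), ([354.0, 184.0, 369.0, 223.0], 0.77), ([367.0, 188.0, 384.0, 228.0], 0.55)]
side [-0.9536806   0.02364712  0.77688004] 494.57888601900623
housing [([303.0, 166.0, 316.0, 180.0], 0.35)]
cap [([201.0, 236.0, 225.0, 254.0], 0.81)]
board [([383.0, 198.0, 431.0, 233.0], 0.59), ([217.0, 218.0, 223.0, 226.0], 0.51)]
tomato [([402.0, 202.0, 424.0, 223.0], 0.74)]
garlic []
lemon [([218.0, 222.0, 220.0, 227.0], 0.59)]
mug [([212.0, 180.0, 222.0, 213.0], 0.69)]
spice_1 [([335.0, 165.0, 345.0, 177.0], 0.61), ([305.0, 168.0, 316.0, 178.0], 0.59), ([320.0, 165.0, 332.0, 176.0], 0.47)]
```

View pics/scene0.png

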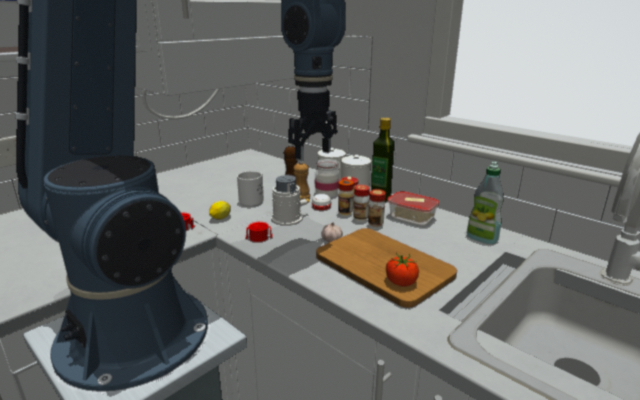

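View pics/side0.png

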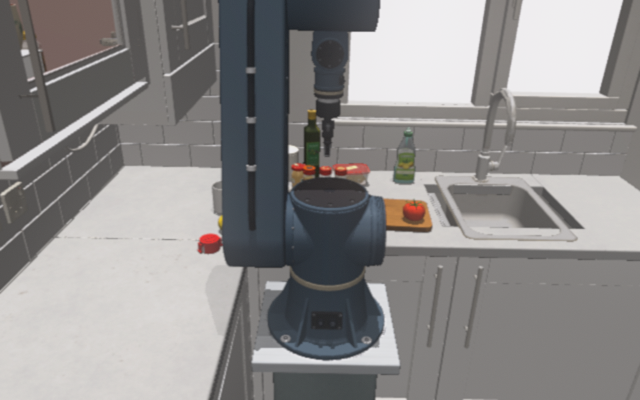

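The scene picture shows the white housing at about (287,205) with the grey cap on it at (286,184). Red caps, the look-alikes, are at (259,231) and (187,221). The board is at (386,265) with the tomato at (402,270) and the garlic at (332,233). The grey cap on the housing is the one meant. I'll confirm it in a crop and look through the wrist camera.

```bash
python3 - <<'E'
from h import *
p=snap('scene','s1')
cv2.imwrite('pics/crop.png',cv2.resize(p['image'][150:320,190:470,::-1],None,fx=2.8,fy=2.8,interpolation=cv2.INTER_CUBIC))
print('cap',ray(p,286,184,.118)); print('hous',ray(p,287,205,.05))
for n,u,v,z in [('garlic',332,240,0),('lemon',220,211,.028),('mug',250,190,.05),('red',259,232,.018),('bL',317,258,.022),('bnear',409,300,.022),('bR',456,268,.022),('bfar',366,230,.022),('tom',402,270,.055)]: print(n,ray(p,u,v,z).round(3))
w=snap('wrist','w1'); R,t=P(w); print(-R.T@t,R[2],w['fx'])
E
```

```text
cap [0.54710362 0.15444516 0.118     ]
hous [0.5513294  0.15724142 0.05      ]
garlic [ 0.552 -0.021  0.   ]
lemon [0.417 0.305 0.028]
mug [0.55  0.329 0.05 ]
red [0.422 0.132 0.018]
bL [ 0.427 -0.083  0.022]
bnear [ 0.437 -0.337  0.022]
bR [ 0.62  -0.347  0.022]
bfar [ 0.629 -0.076  0.022]
tom [ 0.479 -0.29   0.055]
[0.50021583 0.08247575 0.37425481] [ 8.08541006e-04 -3.22801799e-01 -9.46466241e-01] 297.9845435600679
```

View pics/crop.png

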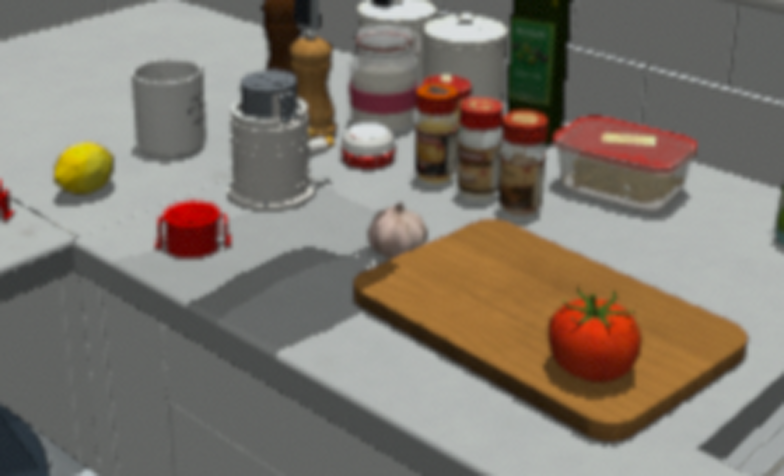

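View pics/w1.png

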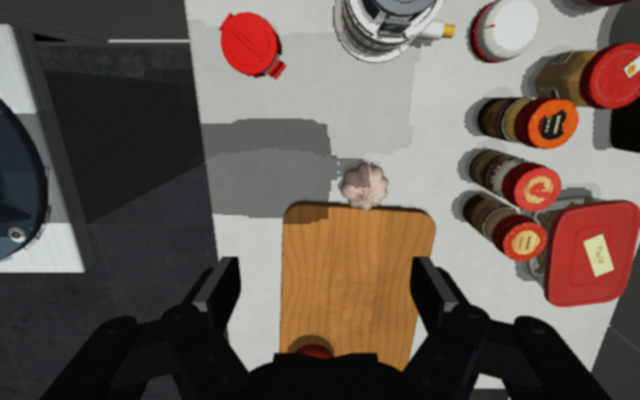

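The crop confirms the grey cap with tabs on the white housing. The lemon, mug, garlic and tomato are separate from it, and the red caps are look-alikes. In the wrist picture the hose stub points right (about +x), so housing yaw is near 0. I'll go above it and turn the fingers to y.

Call:
play_rows(
  moves=[
    {"x": 0.6, "y": 2, "az": 7, "fingers": 1},
    {"x": 1.25, "y": 3.9, "az": 15, "fingers": 1},
    {"x": 1.25, "y": 3.9, "az": 15, "fingers": 1},
    {"x": 1.25, "y": 3.9, "az": 15, "fingers": 1},
    {"x": 1.25, "y": 3.9, "az": 15, "fingers": 1},
    {"x": 1.25, "y": 3.9, "az": 15, "fingers": 1},
    {"x": 1.25, "y": 3.9, "az": 15, "fingers": 1},
    {"x": 1.25, "y": 3.9, "az": 15, "fingers": 1},
    {"x": 1.25, "y": 3.9, "az": 15, "fingers": 1},
    {"x": 1.25, "y": 3.9, "az": 15, "fingers": 1},
    {"x": 1.25, "y": 3.9, "az": 15, "fingers": 1},
    {"x": 1.25, "y": 3.9, "az": 15, "fingers": 1},
  ],
)

```text
invalid input at $.moves[0]: expected keys fingers, x, y, z, ax, ay, az
```

```bash
python3 - <<'E'
from h import *
s=status.sense(); print(s['joint_positions'].round(3),s['tool_pos'],s['tcp_rot'],s['contact_force'],s['torque'])
w=snap('wrist','w2'); R,t=P(w); print(-R.T@t,R[2])
for k in ['cap','tabs','housing']: print(k,[(np.round(d['extent']).tolist(),round(d['conf'],2)) for d in look_for(k,w)[:4]])
np.save('w2.npy',np.r_[w['fx'],w['fy'],w['cx'],w['cy'],np.ravel(w['rvec']),np.ravel(w['tvec'])])
E
```

```text
[-0.     0.213 -0.034  1.323 -0.     1.571] [ 4.99982088e-01 -4.76620039e-06  2.31297145e-01] [-5.18955699e-06  7.07102957e-01  7.07110605e-01 -8.28047006e-06] [-0.79465181 -0.54731506 -0.30005022] [-0.01931181 -0.03694382 -0.01541133]
[0.50021596 0.08247573 0.37425378] [ 8.06334024e-04 -3.22801882e-01 -9.46466214e-01]
cap [([361.0, 2.0, 436.0, 40.0], 0.66), ([215.0, 14.0, 285.0, 77.0], 0.56)]
tabs [([219.0, 12.0, 285.0, 74.0], 0.96), ([362.0, 0.0, 433.0, 39.0], 0.72)]
housing [([331.0, 0.0, 455.0, 61.0], 0.9)]
```

View pics/w2.png

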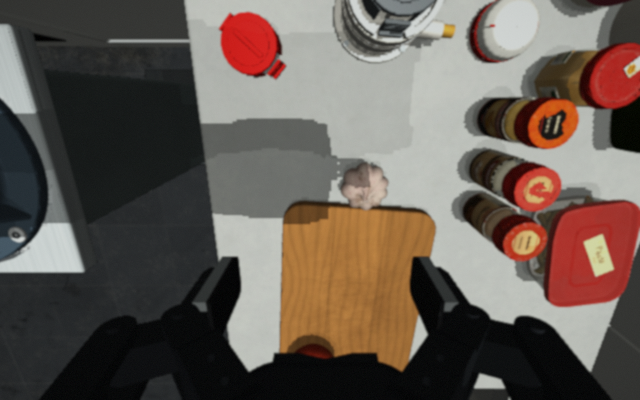

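The move was refused because every key is required, so the picture is the same as w1. I'll repeat the move with all keys.

Call:
play_rows(
  moves=[
    {"x": 0.6, "y": 2, "z": 0, "ax": 0, "ay": 0, "az": 7, "fingers": 1},
    {"x": 1.25, "y": 3.9, "z": 0, "ax": 0, "ay": 0, "az": 15, "fingers": 1},
    {"x": 1.25, "y": 3.9, "z": 0, "ax": 0, "ay": 0, "az": 15, "fingers": 1},
    {"x": 1.25, "y": 3.9, "z": 0, "ax": 0, "ay": 0, "az": 15, "fingers": 1},
    {"x": 1.25, "y": 3.9, "z": 0, "ax": 0, "ay": 0, "az": 15, "fingers": 1},
    {"x": 1.25, "y": 3.9, "z": 0, "ax": 0, "ay": 0, "az": 15, "fingers": 1},
    {"x": 1.25, "y": 3.9, "z": 0, "ax": 0, "ay": 0, "az": 15, "fingers": 1},
    {"x": 1.25, "y": 3.9, "z": 0, "ax": 0, "ay": 0, "az": 15, "fingers": 1},
    {"x": 1.25, "y": 3.9, "z": 0, "ax": 0, "ay": 0, "az": 15, "fingers": 1},
    {"x": 1.25, "y": 3.9, "z": 0, "ax": 0, "ay": 0, "az": 15, "fingers": 1},
    {"x": 1.25, "y": 3.9, "z": 0, "ax": 0, "ay": 0, "az": 15, "fingers": 1},
    {"x": 1.25, "y": 3.9, "z": 0, "ax": 0, "ay": 0, "az": 15, "fingers": 1},
  ],
)

```text
t: 2.4
tool_pos: [0.55, 0.156, 0.2312]
tcp_rot: [-0.0, -0.001, 1.0, -0.0]
contact_force: [0.4, -0.2, 0.7]
grip_width: 0.0852
gripper_force: 0.0
```

```bash
python3 - <<'E'
from h import *
s=status.sense(); print(s['joint_positions'].round(3),s['tool_pos'],s['tcp_rot'],s['contact_force'],s['torque'])
w=snap('wrist','w3'); R,t=P(w); print(-R.T@t,R[2])
for k in ['cap','tabs','housing']: print(k,[(np.round(d['extent']).tolist(),round(d['conf'],2)) for d in look_for(k,w)[:4]])
import pickle; pickle.dump(dict(w),open('w3.pkl','wb'))
E
```

```text
[0.276 0.365 0.17  1.376 0.    0.275] [0.54997355 0.1560009  0.2312467 ] [-6.29880999e-05 -5.58346847e-04  9.99999842e-01 -7.85857214e-06] [ 0.42465097 -0.19663446  0.70185504] [-0.04503539 -0.01154924  0.05348722]
[0.4671416  0.15530371 0.374209  ] [ 3.23464453e-01 -3.00245627e-04 -9.46240275e-01]
cap [([299.0, 165.0, 373.0, 236.0], 0.92), ([368.0, 189.0, 374.0, 216.0], 0.72), ([275.0, 21.0, 336.0, 83.0], 0.71), ([295.0, 131.0, 374.0, 236.0], 0.2)]
tabs [([296.0, 162.0, 378.0, 237.0], 0.8), ([279.0, 18.0, 330.0, 80.0], 0.8), ([440.0, 142.0, 555.0, 248.0], 0.31)]
housing [([113.0, 252.0, 193.0, 321.0], 0.62), ([294.0, 133.0, 375.0, 236.0], 0.57)]
```

View pics/w3.png

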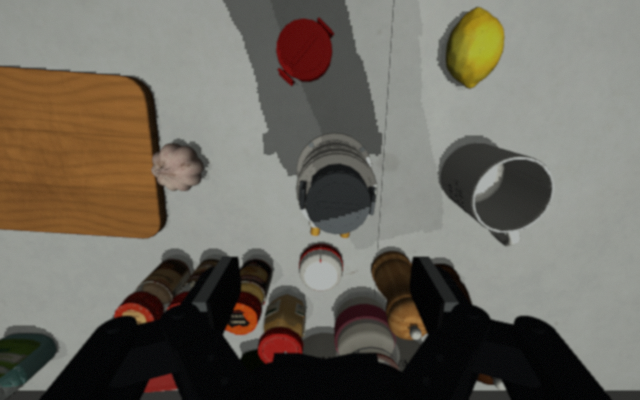

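The cap disc is at about (338,199), between the tabs at about (301,197) and (373,201). The stubs are at (314,231) and (346,235). I'll overlay the model on an enlargement.

```bash
python3 - <<'E'
from h import *
import pickle; w=pickle.load(open('w3.pkl','rb'))
for u,v in [(338,199),(337,197)]: print(ray(w,u,v,.129))
im=w['image'][100:260,240:440,::-1].copy(); S=4
big=cv2.resize(im,None,fx=S,fy=S,interpolation=cv2.INTER_CUBIC)
c=ray(w,338,199,.129)[:2]; yaw=np.radians(0)
def M(x,y,z):
    q=proj(w,[c[0]+np.cos(yaw)*x-np.sin(yaw)*y,c[1]+np.sin(yaw)*x+np.cos(yaw)*y,z]); return tuple(int(i) for i in (q-[240,100])*S)
def line(pts,col): cv2.polylines(big,[np.array([M(*p) for p in pts])],False,col,1)
a=np.linspace(0,2*np.pi,60)
line([(.029*np.cos(t),.029*np.sin(t),.129) for t in a],(0,255,0))
line([(.041*np.cos(t),.041*np.sin(t),.09) for t in a],(255,255,0))
line([(0.0025,-.018,.132),(0.0025,.018,.132),(-0.0025,.018,.132),(-0.0025,-.018,.132),(.0025,-.018,.132)],(0,0,255))
for s in (1,-1): line([(-.01,s*.0335,.1225),(.01,s*.0335,.1225)],(255,0,255))
cv2.imwrite('pics/ov.png',big)
E
```

```text
[0.55204599 0.16657021 0.129     ]
[0.55020749 0.16567497 0.129     ]
```

View pics/ov.png

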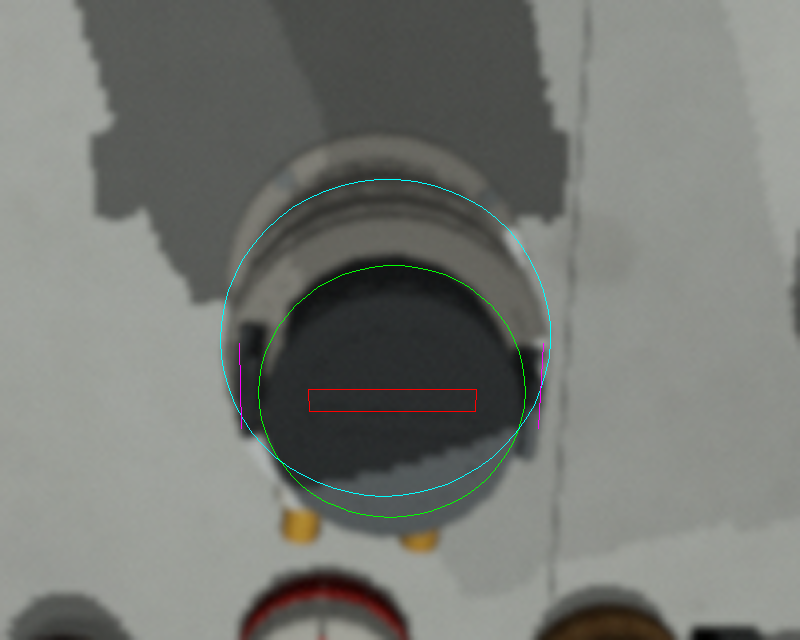

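The tabs lean a few degrees: the left one is higher, at crop (247,382), and the right one at (530,405). I'll refine with a brightened overlay.

```bash
python3 - <<'E'
from h import *
import pickle; w=pickle.load(open('w3.pkl','rb'))
im=w['image'][155:245,285:390,::-1].astype(float); S=7
im=(255*(im/255)**.45).astype(np.uint8)
big=cv2.resize(im,None,fx=S,fy=S,interpolation=cv2.INTER_CUBIC)
c=ray(w,338.8,201.2,.129)[:2]; yaw=np.radians(-6); print(c)
def M(x,y,z):
    q=proj(w,[c[0]+np.cos(yaw)*x-np.sin(yaw)*y,c[1]+np.sin(yaw)*x+np.cos(yaw)*y,z]); return tuple(int(i) for i in (q-[285,155]+.5)*S)
def line(pts,col): cv2.polylines(big,[np.array([M(*p) for p in pts])],False,col,1)
a=np.linspace(0,2*np.pi,60)
line([(.029*np.cos(t),.029*np.sin(t),.129) for t in a],(0,255,0))
line([(.039*np.cos(t),.039*np.sin(t),.0985) for t in a],(255,255,0))
line([(0.0025,-.018,.132),(0.0025,.018,.132),(-0.0025,.018,.132),(-0.0025,-.018,.132),(.0025,-.018,.132)],(0,0,255))
for s in (1,-1): line([(-.01,s*.0335,.094),(-.01,s*.0335,.1225),(.01,s*.0335,.1225)],(255,0,255))
cv2.imwrite('pics/ov2.png',big)
E
```

```text
[0.55407821 0.16729784]
```

View pics/ov2.png

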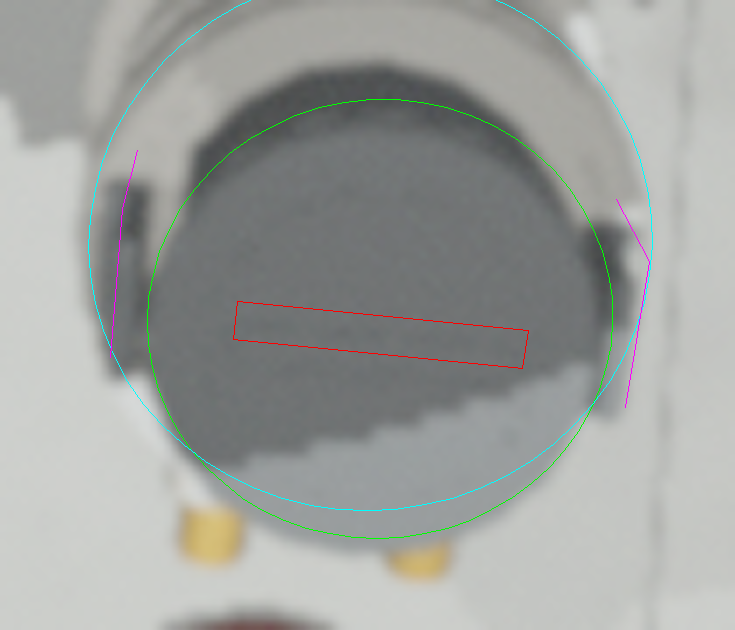

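Call:
play_rows(
  moves=[
    {"x": 0.14, "y": 0.25, "z": -0.9, "ax": 0, "ay": 0, "az": -1, "fingers": 1},
    {"x": 0.14, "y": 0.25, "z": -1.75, "ax": 0, "ay": 0, "az": -1, "fingers": 1},
    {"x": 0.14, "y": 0.25, "z": -1.75, "ax": 0, "ay": 0, "az": -1, "fingers": 1},
    {"x": 0.14, "y": 0.25, "z": -1.75, "ax": 0, "ay": 0, "az": -1, "fingers": 1},
  ],
)

```text
t: 3.0
tool_pos: [0.5554, 0.1659, 0.162]
tcp_rot: [-0.0, 0.052, 0.999, -0.0]
contact_force: [0.2, 0.4, 0.6]
grip_width: 0.0852
gripper_force: 0.0
```

```bash
python3 - <<'E'
from h import *
import pickle
s=status.sense(); print(s['tool_pos'],s['tcp_rot'],s['contact_force'],s['torque'])
w=snap('wrist','w4'); pickle.dump(dict(w),open('w4.pkl','wb'))
q=snap('scene','s4'); c=(.5555,.1662)
print('scene proj cap top', proj(q,[*c,.129]))
print(look_for('cap',w)[:3])
print('tip proj', [proj(w,[s['tool_pos'][0],s['tool_pos'][1]+d,s['tool_pos'][2]+.013]) for d in (-.0425,.0425)])
im=w['image'][150:400,150:500,::-1].astype(float); S=2.2
im=(255*(im/255)**.5).astype(np.uint8)
big=cv2.resize(im,None,fx=S,fy=S,interpolation=cv2.INTER_CUBIC)
yaw=np.radians(-6)
def M(x,y,z):
    q=proj(w,[c[0]+np.cos(yaw)*x-np.sin(yaw)*y,c[1]+np.sin(yaw)*x+np.cos(yaw)*y,z]); return tuple(int(i) for i in (q-[150,150]+.5)*S)
def line(pts,col): cv2.polylines(big,[np.array([M(*p) for p in pts])],False,col,1)
a=np.linspace(0,2*np.pi,60)
line([(.029*np.cos(t),.029*np.sin(t),.129) for t in a],(0,255,0))
line([(.039*np.cos(t),.039*np.sin(t),.0985) for t in a],(255,255,0))
for s in (1,-1): line([(-.01,s*.0335,.094),(-.01,s*.0335,.1225),(.01,s*.0335,.1225)],(255,0,255))
cv2.imwrite('pics/ov4.png',big)
E
```

```text
[0.55537142 0.16587201 0.16200073] [-3.10179285e-04  5.24970820e-02  9.98621021e-01 -1.32212111e-04] [0.24487845 0.36777523 0.59367425] [ 0.04116598 -0.02061877 -0.07015631]
scene proj cap top [285.28229924 178.67761244]
[{'extent': [231.7, 1.6, 307.2, 81.6], 'conf': 0.66}, {'extent': [277.9, 179.7, 380.4, 272.4], 'conf': 0.61}]
tip proj [array([243.01506593, 277.6424408 ]), array([411.23865972, 262.166703  ])]
```

View pics/ov4.png

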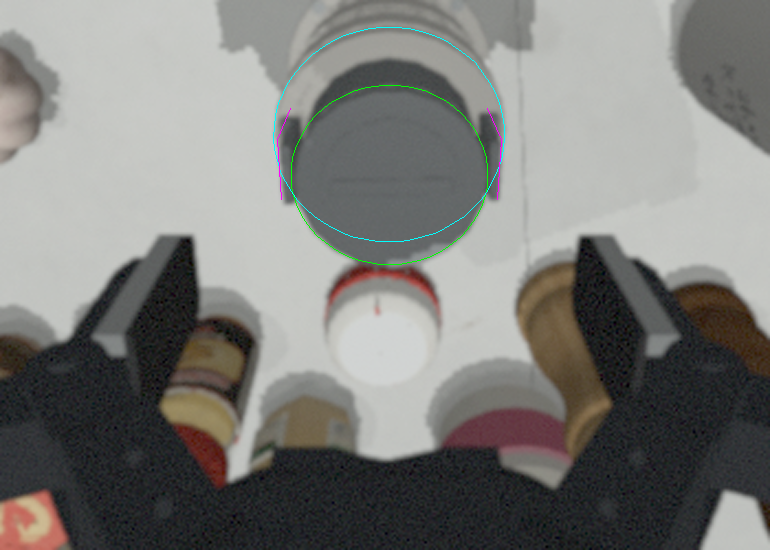

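The overlay fits the cap, and the rib is level in the tool-aligned view at crop (392,180), so the position (0.5555, 0.166) and yaw −6° are good. I'll descend around the tabs.

Call:
play_rows(
  moves=[
    {"x": 0.0, "y": 0.02, "z": -0.8, "ax": 0, "ay": 0, "az": 0, "fingers": 1},
    {"x": 0.0, "y": 0.02, "z": -1.3, "ax": 0, "ay": 0, "az": 0, "fingers": 1},
    {"x": 0.0, "y": 0.02, "z": -1.5, "ax": 0, "ay": 0, "az": 0, "fingers": 1},
    {"x": 0.0, "y": 0.02, "z": -1.5, "ax": 0, "ay": 0, "az": 0, "fingers": 0.7},
    {"x": 0.0, "y": 0.02, "z": -1.5, "ax": 0, "ay": 0, "az": 0, "fingers": 0.65},
    {"x": 0.0, "y": 0.02, "z": -1.5, "ax": 0, "ay": 0, "az": 0, "fingers": 0.65},
  ],
  squeeze=25,
)

```text
t: 3.75
tool_pos: [0.5564, 0.167, 0.1027]
tcp_rot: [0.001, 0.052, 0.999, 0.0]
contact_force: [0.1, 0.2, 0.9]
grip_width: 0.071
gripper_force: 0.0
```

```bash
python3 - <<'E'
from h import *
s=status.sense(); print(s['tool_pos'],s['contact_force'],s['torque'],s['grip_width'],s['gripper_force'])
E
```

```text
[0.55640759 0.16701467 0.10272727] [0.13690442 0.18817219 0.85417927] [ 0.00836779 -0.02817519  0.03392544] 0.07095844818170169 0.0
```

Call:
play_rows(
  moves=[
    {"x": 0.0, "y": 0, "z": -0.05, "ax": 0, "ay": 0, "az": 0, "fingers": 0.6},
    {"x": 0.0, "y": 0, "z": -0.05, "ax": 0, "ay": 0, "az": 0, "fingers": 0.52},
    {"x": 0.0, "y": 0, "z": -0.05, "ax": 0, "ay": 0, "az": 0, "fingers": 0.52},
  ],
)

```text
t: 4.05
tool_pos: [0.556, 0.1669, 0.0998]
tcp_rot: [0.001, 0.052, 0.999, 0.0]
contact_force: [2.3, 0.7, 3.4]
grip_width: 0.0654
gripper_force: 6.0
```

```bash
cat > st.py <<'E'
from h import *
s=status.sense(); print(s['t'],s['tool_pos'].round(4),s['contact_force'].round(1),s['torque'].round(3),round(s['grip_width'],4),round(s['gripper_force'],1))
E
python3 st.py
```

```text
4.05 [0.556  0.1669 0.0998] [2.3 0.7 3.4] [ 0.138 -0.352  0.024] 0.0654 6.0
```

Call:
play_rows(
  moves=[
    {"x": 0.0, "y": 0, "z": 0, "ax": 0, "ay": 0, "az": 0, "fingers": 0.42},
    {"x": 0.0, "y": 0, "z": 0, "ax": 0, "ay": 0, "az": 0, "fingers": 0.3},
    {"x": 0.0, "y": 0, "z": 0, "ax": 0, "ay": 0, "az": 0, "fingers": 0.2},
    {"x": 0.0, "y": 0, "z": 0, "ax": 0, "ay": 0, "az": 0, "fingers": 0.2},
  ],
  squeeze=30,
)

```text
t: 4.45
tool_pos: [0.5561, 0.167, 0.0999]
tcp_rot: [0.001, 0.052, 0.999, 0.0]
contact_force: [2.2, 1.0, 8.3]
grip_width: 0.0582
gripper_force: 30.8
```

```bash
python3 st.py
```

```text
4.45 [0.5561 0.167  0.0999] [2.2 1.  8.3] [ 0.237 -0.222 -0.015] 0.0582 30.8
```

Call:
play_rows(
  moves=[
    {"x": 0.0, "y": 0, "z": 0.03, "ax": 0, "ay": 0, "az": 0.5, "fingers": 0.2},
    {"x": 0.0, "y": 0, "z": 0.03, "ax": 0, "ay": 0, "az": 1, "fingers": 0.2},
    {"x": 0.0, "y": 0, "z": 0.03, "ax": 0, "ay": 0, "az": 1.5, "fingers": 0.2},
    {"x": 0.0, "y": 0, "z": 0.03, "ax": 0, "ay": 0, "az": 2, "fingers": 0.2},
  ],
)

```text
t: 4.85
tool_pos: [0.5557, 0.1669, 0.1008]
tcp_rot: [0.0, -0.053, 0.999, 0.0]
contact_force: [-0.2, 0.7, 5.6]
grip_width: 0.0574
gripper_force: 31.0
```

```bash
python3 st.py
```

```text
4.85 [0.5557 0.1669 0.1008] [-0.2  0.7  5.6] [ 0.094 -0.117 -0.052] 0.0574 31.0
```

Call:
play_rows(
  moves=[
    {"x": 0.0, "y": 0, "z": 0, "ax": 0, "ay": 0, "az": 0.6, "fingers": 0.2},
    {"x": 0.0, "y": 0, "z": 0, "ax": 0, "ay": 0, "az": 1.2, "fingers": 0.2},
    {"x": 0.0, "y": 0, "z": 0, "ax": 0, "ay": 0, "az": 1.8, "fingers": 0.2},
    {"x": 0.0, "y": 0, "z": 0, "ax": 0, "ay": 0, "az": 2.4, "fingers": 0.2},
    {"x": 0.0, "y": 0, "z": 0, "ax": 0, "ay": 0, "az": 3, "fingers": 0.2},
  ],
)

```text
t: 5.35
tool_pos: [0.5558, 0.1668, 0.1008]
tcp_rot: [0.0, -0.209, 0.978, 0.0]
contact_force: [0.7, -0.1, 5.7]
grip_width: 0.0575
gripper_force: 31.1
```

```bash
python3 st.py
```

```text
5.35 [0.5558 0.1668 0.1008] [ 0.7 -0.1  5.7] [ 0.094 -0.194 -0.053] 0.0575 31.1
```

Call:
play_rows(
  moves=[
    {"x": 0.0, "y": 0, "z": 0, "ax": 0, "ay": 0, "az": 0.35, "fingers": 0.2},
    {"x": 0.0, "y": 0, "z": 0, "ax": 0, "ay": 0, "az": 0.7, "fingers": 0.2},
    {"x": 0.0, "y": 0, "z": 0, "ax": 0, "ay": 0, "az": 0.7, "fingers": 0.2},
  ],
)

```text
t: 5.65
tool_pos: [0.5558, 0.1669, 0.1008]
tcp_rot: [0.0, -0.244, 0.97, 0.0]
contact_force: [1.5, -0.2, 5.9]
grip_width: 0.0577
gripper_force: 31.1
```

```bash
python3 st.py
```

```text
5.65 [0.5558 0.1669 0.1008] [ 1.5 -0.2  5.9] [ 0.084 -0.189 -0.037] 0.0577 31.1
```

34.2° turned. Small steps from here.

Call:
play_rows(
  moves=[
    {"x": 0.0, "y": 0, "z": 0, "ax": 0, "ay": 0, "az": 0.2, "fingers": 0.2},
    {"x": 0.0, "y": 0, "z": 0, "ax": 0, "ay": 0, "az": 0.4, "fingers": 0.2},
  ],
)

```text
t: 5.85
tool_pos: [0.5559, 0.1669, 0.1009]
tcp_rot: [0.0, -0.264, 0.964, 0.0]
contact_force: [-0.0, 0.1, 4.8]
grip_width: 0.0575
gripper_force: 31.1
```

```bash
python3 st.py
```

```text
5.85 [0.5559 0.1669 0.1009] [-0.   0.1  4.8] [ 0.075 -0.154 -0.007] 0.0575 31.1
```

Call:
play_rows(
  moves=[
    {"x": 0.0, "y": 0, "z": 0, "ax": 0, "ay": 0, "az": 0.2, "fingers": 0.2},
    {"x": 0.0, "y": 0, "z": 0, "ax": 0, "ay": 0, "az": 0.4, "fingers": 0.2},
  ],
)

```text
t: 6.05
tool_pos: [0.5558, 0.1669, 0.1008]
tcp_rot: [0.0, -0.284, 0.959, -0.0]
contact_force: [1.8, 0.6, 5.3]
grip_width: 0.0578
gripper_force: 31.0
```

```bash
python3 st.py
```

```text
6.05 [0.5558 0.1669 0.1008] [1.8 0.6 5.3] [ 0.112 -0.183 -0.095] 0.0578 31.0
```

Call:
play_rows(
  moves=[
    {"x": 0.0, "y": 0, "z": 0, "ax": 0, "ay": 0, "az": 0.15, "fingers": 0.2},
    {"x": 0.0, "y": 0, "z": 0, "ax": 0, "ay": 0, "az": 0.3, "fingers": 0.2},
  ],
)

```text
t: 6.25
tool_pos: [0.5559, 0.1669, 0.1009]
tcp_rot: [0.0, -0.299, 0.954, 0.0]
contact_force: [1.9, -0.2, 5.0]
grip_width: 0.0578
gripper_force: 31.0
```

```bash
python3 st.py
```

```text
6.25 [0.5559 0.1669 0.1009] [ 1.9 -0.2  5. ] [ 0.145 -0.224 -0.049] 0.0578 31.0
```

Call:
play_rows(
  moves=[
    {"x": 0.0, "y": 0, "z": 0, "ax": 0, "ay": 0, "az": 0.2, "fingers": 0.2},
    {"x": 0.0, "y": 0, "z": 0, "ax": 0, "ay": 0, "az": 0.4, "fingers": 0.2},
  ],
)

```text
t: 6.45
tool_pos: [0.5559, 0.1669, 0.1009]
tcp_rot: [0.0, -0.319, 0.948, -0.0]
contact_force: [1.9, -0.2, 6.4]
grip_width: 0.0577
gripper_force: 31.0
```

```bash
python3 st.py
```

```text
6.45 [0.5559 0.1669 0.1009] [ 1.9 -0.2  6.4] [ 0.104 -0.178 -0.033] 0.0577 31.0
```

Call:
play_rows(
  moves=[
    {"x": 0.0, "y": 0, "z": 0, "ax": 0, "ay": 0, "az": 0.2, "fingers": 0.2},
    {"x": 0.0, "y": 0, "z": 0, "ax": 0, "ay": 0, "az": 0.4, "fingers": 0.2},
  ],
)

```text
t: 6.65
tool_pos: [0.5559, 0.1669, 0.1009]
tcp_rot: [0.0, -0.339, 0.941, -0.0]
contact_force: [2.1, 0.2, 4.8]
grip_width: 0.0578
gripper_force: 31.0
```

```bash
python3 st.py
```

```text
6.65 [0.5559 0.1669 0.1009] [2.1 0.2 4.8] [ 0.154 -0.259 -0.061] 0.0578 31.0
```

Call:
play_rows(
  moves=[
    {"x": 0.0, "y": 0, "z": 0, "ax": 0, "ay": 0, "az": 0.2, "fingers": 0.2},
    {"x": 0.0, "y": 0, "z": 0, "ax": 0, "ay": 0, "az": 0.4, "fingers": 0.2},
  ],
)

```text
t: 6.85
tool_pos: [0.5559, 0.1669, 0.1009]
tcp_rot: [0.0, -0.359, 0.933, -0.0]
contact_force: [1.1, 0.2, 5.9]
grip_width: 0.0577
gripper_force: 31.0
```

```bash
python3 st.py
```

```text
6.85 [0.5559 0.1669 0.1009] [1.1 0.2 5.9] [ 0.152 -0.252 -0.067] 0.0577 31.0
```

Call:
play_rows(
  moves=[
    {"x": 0.0, "y": 0, "z": 0, "ax": 0, "ay": 0, "az": 0.2, "fingers": 0.2},
    {"x": 0.0, "y": 0, "z": 0, "ax": 0, "ay": 0, "az": 0.4, "fingers": 0.2},
  ],
)

```text
t: 7.05
tool_pos: [0.5559, 0.1669, 0.1009]
tcp_rot: [0.0, -0.378, 0.926, -0.0]
contact_force: [1.2, 0.5, 5.9]
grip_width: 0.0577
gripper_force: 31.0
```

```bash
python3 st.py
```

```text
7.05 [0.5559 0.1669 0.1009] [1.2 0.5 5.9] [ 0.143 -0.286 -0.056] 0.0577 31.0
```

Call:
play_rows(
  moves=[
    {"x": 0.0, "y": 0, "z": 0, "ax": 0, "ay": 0, "az": 0.2, "fingers": 0.2},
    {"x": 0.0, "y": 0, "z": 0, "ax": 0, "ay": 0, "az": 0.4, "fingers": 0.2},
  ],
)

```text
t: 7.25
tool_pos: [0.556, 0.1669, 0.1009]
tcp_rot: [0.0, -0.398, 0.918, -0.0]
contact_force: [0.9, 0.2, 5.2]
grip_width: 0.0576
gripper_force: 31.0
```

```bash
python3 st.py
```

```text
7.25 [0.556  0.1669 0.1009] [0.9 0.2 5.2] [ 0.19  -0.346 -0.022] 0.0576 31.0
```

Call:
play_rows(
  moves=[
    {"x": 0.0, "y": 0, "z": 0, "ax": 0, "ay": 0, "az": 0.2, "fingers": 0.2},
    {"x": 0.0, "y": 0, "z": 0, "ax": 0, "ay": 0, "az": 0.4, "fingers": 0.2},
  ],
)

```text
t: 7.45
tool_pos: [0.556, 0.1669, 0.1009]
tcp_rot: [0.001, -0.417, 0.909, -0.0]
contact_force: [2.7, 1.3, 4.3]
grip_width: 0.058
gripper_force: 30.9
```

```bash
python3 st.py
```

```text
7.45 [0.556  0.1669 0.1009] [2.7 1.3 4.3] [ 0.167 -0.379 -0.028] 0.058 30.9
```

Call:
play_rows(
  moves=[
    {"x": 0.0, "y": 0, "z": 0, "ax": 0, "ay": 0, "az": 0.2, "fingers": 0.2},
    {"x": 0.0, "y": 0, "z": 0, "ax": 0, "ay": 0, "az": 0.4, "fingers": 0.2},
  ],
)

```text
t: 7.65
tool_pos: [0.556, 0.1669, 0.1009]
tcp_rot: [0.001, -0.436, 0.9, -0.0]
contact_force: [2.3, 1.0, 4.9]
grip_width: 0.0574
gripper_force: 30.9
```

```bash
python3 st.py
```

```text
7.65 [0.556  0.1669 0.1009] [2.3 1.  4.9] [ 0.233 -0.373 -0.109] 0.0574 30.9
```

Call:
play_rows(
  moves=[
    {"x": 0.0, "y": 0, "z": 0, "ax": 0, "ay": 0, "az": 0.1, "fingers": 0.2},
    {"x": 0.0, "y": 0, "z": 0, "ax": 0, "ay": 0, "az": 0.25, "fingers": 0.2},
  ],
)

```text
t: 7.85
tool_pos: [0.5561, 0.167, 0.101]
tcp_rot: [0.001, -0.447, 0.894, -0.0]
contact_force: [2.6, 0.6, 5.1]
grip_width: 0.0576
gripper_force: 30.9
```

```bash
python3 st.py
```

```text
7.85 [0.5561 0.167  0.101 ] [2.6 0.6 5.1] [ 0.187 -0.397 -0.068] 0.0576 30.9
```

Call:
play_rows(
  moves=[
    {"x": 0.0, "y": 0, "z": 0, "ax": 0, "ay": 0, "az": 0.2, "fingers": 0.2},
    {"x": 0.0, "y": 0, "z": 0, "ax": 0, "ay": 0, "az": 0.35, "fingers": 0.2},
  ],
)

```text
t: 8.05
tool_pos: [0.556, 0.1669, 0.1009]
tcp_rot: [0.001, -0.464, 0.886, -0.0]
contact_force: [2.7, 0.5, 5.4]
grip_width: 0.0575
gripper_force: 30.9
```

```bash
python3 st.py
```

```text
8.05 [0.556  0.1669 0.1009] [2.7 0.5 5.4] [ 0.18  -0.343 -0.082] 0.0575 30.9
```

Call:
play_rows(
  moves=[
    {"x": 0.0, "y": 0, "z": 0, "ax": 0, "ay": 0, "az": 0.2, "fingers": 0.2},
    {"x": 0.0, "y": 0, "z": 0, "ax": 0, "ay": 0, "az": 0.35, "fingers": 0.2},
  ],
)

```text
t: 8.25
tool_pos: [0.5561, 0.1669, 0.101]
tcp_rot: [0.001, -0.48, 0.877, -0.0]
contact_force: [3.7, 0.6, 5.1]
grip_width: 0.058
gripper_force: 30.9
```

```bash
python3 st.py
```

```text
8.25 [0.5561 0.1669 0.101 ] [3.7 0.6 5.1] [ 0.024 -0.652 -0.25 ] 0.058 30.9
```

The torque jumped to −0.25, so this looks like the stop. I'll hold and re-read.

Call:
play_rows(
  moves=[
    {"x": 0.0, "y": 0, "z": 0, "ax": 0, "ay": 0, "az": 0, "fingers": 0.2},
  ],
)

```text
t: 8.35
tool_pos: [0.5561, 0.1669, 0.1009]
tcp_rot: [0.001, -0.48, 0.877, -0.0]
contact_force: [2.7, 0.7, 5.3]
grip_width: 0.0577
gripper_force: 30.9
```

```bash
python3 st.py
```

```text
8.35 [0.5561 0.1669 0.1009] [2.7 0.7 5.3] [ 0.052 -0.653 -0.167] 0.0577 30.9
```

Call:
play_rows(
  moves=[
    {"x": 0.0, "y": 0, "z": 0, "ax": 0, "ay": 0, "az": 0.08, "fingers": 0.2},
    {"x": 0.0, "y": 0, "z": 0, "ax": 0, "ay": 0, "az": 0.08, "fingers": 0.2},
  ],
)

```text
t: 8.55
tool_pos: [0.5561, 0.1669, 0.1009]
tcp_rot: [0.001, -0.483, 0.876, -0.0]
contact_force: [2.6, 0.6, 5.3]
grip_width: 0.0574
gripper_force: 30.8
```

```bash
python3 st.py
```

```text
8.55 [0.5561 0.1669 0.1009] [2.6 0.6 5.3] [ 0.075 -0.659 -0.274] 0.0574 30.8
```

The torque rises steeply, so this is the stop, at about 64°. I'll back off a touch and begin the lift.

Call:
play_rows(
  moves=[
    {"x": 0.0, "y": 0, "z": 0, "ax": 0, "ay": 0, "az": -0.17, "fingers": 0.2},
    {"x": 0.0, "y": 0, "z": 0.05, "ax": 0, "ay": 0, "az": -0.17, "fingers": 0.2},
    {"x": 0.0, "y": 0, "z": 0.1, "ax": 0, "ay": 0, "az": -0.17, "fingers": 0.2},
    {"x": 0.0, "y": 0, "z": 0.12, "ax": 0, "ay": 0, "az": -0.17, "fingers": 0.2},
  ],
)

```text
t: 8.95
tool_pos: [0.5558, 0.1665, 0.1052]
tcp_rot: [-0.0, -0.475, 0.88, -0.0]
contact_force: [6.1, -1.5, -5.4]
grip_width: 0.0571
gripper_force: 33.1
```

```bash
python3 st.py
```

```text
8.95 [0.5558 0.1665 0.1052] [ 6.1 -1.5 -5.4] [-0.457 -1.24  -0.129] 0.0571 33.1
```

Call:
play_rows(
  moves=[
    {"x": 0.02, "y": -0.005, "z": 0, "ax": 0, "ay": 0, "az": 0, "fingers": 0.2},
    {"x": 0.02, "y": -0.005, "z": 0.05, "ax": 0, "ay": 0, "az": 0, "fingers": 0.2},
  ],
)

```text
t: 9.15
tool_pos: [0.556, 0.1664, 0.1068]
tcp_rot: [-0.001, -0.475, 0.88, 0.0]
contact_force: [2.6, 0.1, -4.3]
grip_width: 0.0573
gripper_force: 33.4
```

```bash
python3 st.py
```

```text
9.15 [0.556  0.1664 0.1068] [ 2.6  0.1 -4.3] [-0.175 -0.533 -0.168] 0.0573 33.4
```

Call:
play_rows(
  moves=[
    {"x": 0.01, "y": 0, "z": 0.07, "ax": 0, "ay": 0, "az": 0, "fingers": 0.2},
    {"x": 0.01, "y": 0, "z": 0.14, "ax": 0, "ay": 0, "az": 0, "fingers": 0.2},
  ],
)

```text
t: 9.35
tool_pos: [0.5563, 0.1667, 0.1129]
tcp_rot: [-0.0, -0.475, 0.88, 0.0]
contact_force: [0.5, 0.7, -1.3]
grip_width: 0.0574
gripper_force: 33.9
```

```bash
python3 st.py; python3 - <<'E'
from h import *
s=status.sense();q=snap('scene','s9')
w=snap('wrist','w9')
a=cv2.resize(w['image'][120:370,180:480,::-1],None,fx=1.6,fy=1.6); b=cv2.resize(q['image'][155:235,250:330,::-1],(400,400),interpolation=cv2.INTER_CUBIC)
cv2.imwrite('pics/mid.png',np.hstack([a[:400],b])[:, :800])
E
```

```text
9.35 [0.5563 0.1667 0.1129] [ 0.5  0.7 -1.3] [ 0.049  0.07  -0.044] 0.0574 33.9
```

View pics/mid.png

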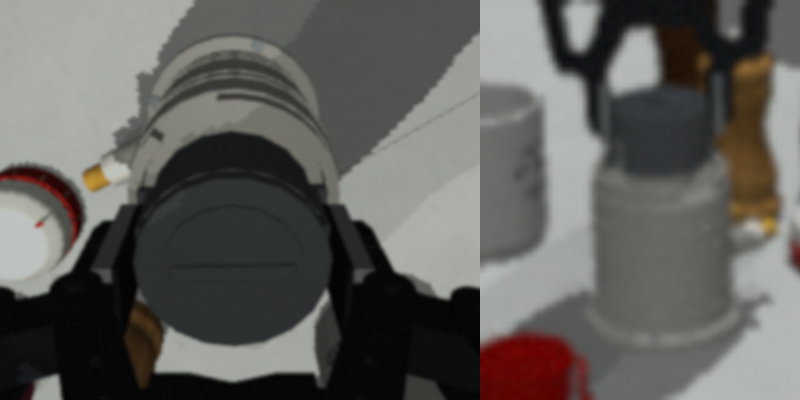

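The picture shows the cap held level, raised and free: the force equals its weight, and the rib is at crop (232,266). I'll lift it clear, then carry it to the board.

Call:
play_rows(
  moves=[
    {"x": 0.0, "y": 0, "z": 0.4, "ax": 0, "ay": 0, "az": 0, "fingers": 0.2},
    {"x": 0.0, "y": 0, "z": 0.9, "ax": 0, "ay": 0, "az": 0, "fingers": 0.2},
    {"x": 0.0, "y": 0, "z": 1.5, "ax": 0, "ay": 0, "az": 0, "fingers": 0.2},
    {"x": 0.0, "y": 0, "z": 2.1, "ax": 0, "ay": 0, "az": 0, "fingers": 0.2},
    {"x": 0, "y": -0.5, "z": 2.3, "ax": 0, "ay": 0, "az": 0, "fingers": 0.2},
    {"x": -0.1, "y": -1.3, "z": 2.3, "ax": 0, "ay": 0, "az": 0, "fingers": 0.2},
    {"x": -0.2, "y": -2.2, "z": 2.3, "ax": 0, "ay": 0, "az": 0, "fingers": 0.2},
    {"x": -0.3, "y": -3.1, "z": 2.3, "ax": 0, "ay": 0, "az": 0, "fingers": 0.2},
    {"x": -0.4, "y": -4, "z": 2.3, "ax": 0, "ay": 0, "az": 0, "fingers": 0.2},
    {"x": -0.5, "y": -4.9, "z": 2.3, "ax": 0, "ay": 0, "az": 0, "fingers": 0.2},
    {"x": -0.5, "y": -5.5, "z": 2.3, "ax": 0, "ay": 0, "az": 0, "fingers": 0.2},
    {"x": -0.5, "y": -5.8, "z": 2.3, "ax": 0, "ay": 0, "az": 0, "fingers": 0.2},
  ],
)

```text
t: 10.65
tool_pos: [0.5366, -0.0673, 0.2051]
tcp_rot: [0.0, -0.475, 0.88, -0.0]
contact_force: [0.5, 0.7, -0.3]
grip_width: 0.057
gripper_force: 34.2
```

```bash
python3 st.py
```

```text
10.65 [ 0.5366 -0.0673  0.2051] [ 0.5  0.7 -0.3] [ 0.023  0.004 -0.072] 0.057 34.2
```

Call:
play_rows(
  moves=[
    {"x": 0, "y": -0.8, "z": 0, "ax": 0, "ay": 0, "az": 0, "fingers": 0.2},
    {"x": 0, "y": -1.6, "z": 0, "ax": 0, "ay": 0, "az": 0, "fingers": 0.2},
    {"x": 0, "y": -2.1, "z": -0.3, "ax": 0, "ay": 0, "az": 0, "fingers": 0.2},
    {"x": 0, "y": -2.3, "z": -1, "ax": 0, "ay": 0, "az": 0, "fingers": 0.2},
    {"x": 0, "y": -2.3, "z": -1.8, "ax": 0, "ay": 0, "az": 0, "fingers": 0.2},
    {"x": 0, "y": -2.3, "z": -2.6, "ax": 0, "ay": 0, "az": 0, "fingers": 0.2},
    {"x": 0, "y": -2.3, "z": -3.2, "ax": 0, "ay": 0, "az": 0, "fingers": 0.2},
    {"x": 0, "y": -2.3, "z": -3.6, "ax": 0, "ay": 0, "az": 0, "fingers": 0.2},
    {"x": 0, "y": -2.3, "z": -3.6, "ax": 0, "ay": 0, "az": 0, "fingers": 0.2},
  ],
)

```text
t: 11.55
tool_pos: [0.5355, -0.1565, 0.0589]
tcp_rot: [-0.001, -0.476, 0.88, 0.001]
contact_force: [0.7, 0.8, -1.9]
grip_width: 0.0572
gripper_force: 34.2
```

```bash
python3 st.py; python3 - <<'E'
from h import *
q=snap('scene','s11'); w=snap('wrist','w11')
a=cv2.resize(w['image'][:,:,::-1],(480,300)); b=cv2.resize(q['image'][210:310,310:417,::-1],(320,300),interpolation=cv2.INTER_CUBIC)
cv2.imwrite('pics/low.png',np.hstack([a,b]))
E
```

```text
11.55 [ 0.5355 -0.1565  0.0589] [ 0.7  0.8 -1.9] [ 0.039  0.025 -0.018] 0.0572 34.2
```

View pics/low.png

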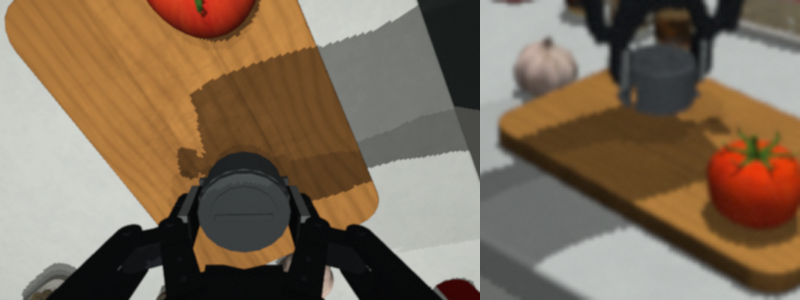

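The cap hangs level over the clear board, with the tomato and garlic well away. I'll lower it slowly.

Call:
play_rows(
  moves=[
    {"x": 0, "y": 0, "z": -0.25, "ax": 0, "ay": 0, "az": 0, "fingers": 0.2},
    {"x": 0, "y": 0, "z": -0.45, "ax": 0, "ay": 0, "az": 0, "fingers": 0.2},
    {"x": 0, "y": 0, "z": -0.58, "ax": 0, "ay": 0, "az": 0, "fingers": 0.2},
    {"x": 0, "y": 0, "z": -0.62, "ax": 0, "ay": 0, "az": 0, "fingers": 0.2},
  ],
)

```text
t: 12.05
tool_pos: [0.5364, -0.1573, 0.0354]
tcp_rot: [-0.0, -0.475, 0.88, 0.0]
contact_force: [-0.3, 1.1, -0.7]
grip_width: 0.0575
gripper_force: 34.2
```

```bash
python3 st.py
```

```text
12.05 [ 0.5364 -0.1573  0.0354] [-0.3  1.1 -0.7] [ 0.016 -0.086  0.006] 0.0575 34.2
```

Call:
play_rows(
  moves=[
    {"x": 0, "y": 0, "z": -0.03, "ax": 0, "ay": 0, "az": 0, "fingers": 0.2},
    {"x": 0, "y": 0, "z": -0.06, "ax": 0, "ay": 0, "az": 0, "fingers": 0.2},
    {"x": 0, "y": 0, "z": -0.06, "ax": 0, "ay": 0, "az": 0, "fingers": 0.2},
  ],
)

```text
t: 12.35
tool_pos: [0.5368, -0.1574, 0.0338]
tcp_rot: [0.0, -0.475, 0.88, -0.0]
contact_force: [-0.7, -0.1, -1.2]
grip_width: 0.0574
gripper_force: 34.2
```

```bash
python3 st.py
```

```text
12.35 [ 0.5368 -0.1574  0.0338] [-0.7 -0.1 -1.2] [ 0.018  0.048 -0.029] 0.0574 34.2
```

Call:
play_rows(
  moves=[
    {"x": 0, "y": 0, "z": -0.03, "ax": 0, "ay": 0, "az": 0, "fingers": 0.2},
    {"x": 0, "y": 0, "z": -0.05, "ax": 0, "ay": 0, "az": 0, "fingers": 0.2},
    {"x": 0, "y": 0, "z": -0.05, "ax": 0, "ay": 0, "az": 0, "fingers": 0.2},
  ],
)

```text
t: 12.65
tool_pos: [0.5369, -0.1574, 0.0318]
tcp_rot: [0.0, -0.475, 0.88, -0.0]
contact_force: [0.1, 0.2, 0.9]
grip_width: 0.0574
gripper_force: 34.6
```

```bash
python3 st.py
```

```text
12.65 [ 0.5369 -0.1574  0.0318] [0.1 0.2 0.9] [-0.009 -0.043  0.022] 0.0574 34.6
```

It is touching. I'll seat it a hair lower, then let go slowly.

Call:
play_rows(
  moves=[
    {"x": 0, "y": 0, "z": -0.012, "ax": 0, "ay": 0, "az": 0, "fingers": 0.2},
    {"x": 0, "y": 0, "z": -0.012, "ax": 0, "ay": 0, "az": 0, "fingers": 0.36},
    {"x": 0, "y": 0, "z": -0.012, "ax": 0, "ay": 0, "az": 0, "fingers": 0.45},
    {"x": 0, "y": 0, "z": -0.012, "ax": 0, "ay": 0, "az": 0, "fingers": 0.55},
    {"x": 0, "y": 0, "z": -0.012, "ax": 0, "ay": 0, "az": 0, "fingers": 0.7},
    {"x": 0, "y": 0, "z": -0.012, "ax": 0, "ay": 0, "az": 0, "fingers": 0.95},
    {"x": 0, "y": 0, "z": -0.012, "ax": 0, "ay": 0, "az": 0, "fingers": 0.95},
  ],
)

```text
t: 13.35
tool_pos: [0.5368, -0.1574, 0.0312]
tcp_rot: [0.0, -0.475, 0.88, -0.0]
contact_force: [0.4, 1.0, 1.0]
grip_width: 0.0831
gripper_force: 0.0
```

```bash
python3 st.py
```

```text
13.35 [ 0.5368 -0.1574  0.0312] [0.4 1.  1. ] [-0.021  0.001  0.027] 0.0831 0.0
```

Call:
play_rows(
  moves=[
    {"x": 0, "y": 0, "z": 0.3, "ax": 0, "ay": 0, "az": 0, "fingers": 0.95},
    {"x": 0, "y": 0, "z": 0.8, "ax": 0, "ay": 0, "az": 0, "fingers": 0.95},
    {"x": 0, "y": 0, "z": 1.6, "ax": 0, "ay": 0, "az": 0, "fingers": 0.95},
    {"x": 0, "y": 0, "z": 2.6, "ax": 0, "ay": 0, "az": 0, "fingers": 0.95},
    {"x": 0, "y": 0, "z": 3.6, "ax": 0, "ay": 0, "az": 0, "fingers": 0.95},
    {"x": 0, "y": 0, "z": 4, "ax": 0, "ay": 0, "az": 0, "fingers": 0.95},
    {"x": 0, "y": 0, "z": 4, "ax": 0, "ay": 0, "az": 0, "fingers": 0.95},
  ],
)

```text
t: 14.05
tool_pos: [0.5381, -0.1578, 0.1948]
tcp_rot: [0.002, -0.475, 0.88, -0.002]
contact_force: [-0.3, -0.2, -0.5]
grip_width: 0.083
gripper_force: 0.0
```

```bash
python3 st.py; python3 - <<'E'
from h import *
q=snap('scene','s12'); w=snap('wrist','w12')
a=cv2.resize(w['image'][:,:,::-1],(400,250)); b=cv2.resize(q['image'][150:320,190:470,::-1],(400,250),interpolation=cv2.INTER_CUBIC)
cv2.imwrite('pics/end.png',np.hstack([a,b]))
E
```

```text
14.05 [ 0.5381 -0.1578  0.1948] [-0.3 -0.2 -0.5] [-0.007 -0.002  0.021] 0.083 0.0
```

View pics/end.png

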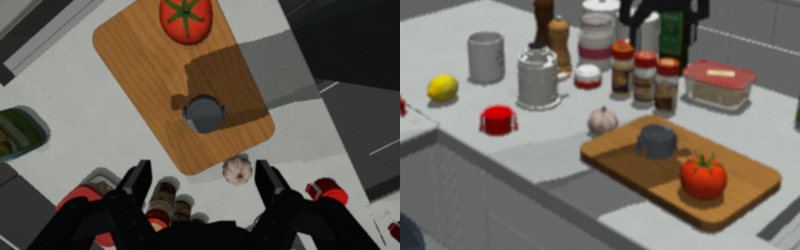

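The cap stands upright on the clear part of the board, at (205,113) in the wrist half of the picture. The housing is open and the other things are where they were, so I'll hand the job in.

```bash
python3 -c "
from plant import manip
print(manip.finish_job())"
```

```text
the job is handed in; nothing more can be done
None
```

The cap was squeezed, turned about 64° to its stop, lifted off and set down upright on the clear part of the board; the job was handed in at about 14 s, and no verdict was returned.

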